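# Scoop the salvaged ball knobs into the red bin

## Task

Take the aluminium hand scoop from the green mat, scoop all five yellow ball knobs out of the black tray with it, without ramming it hard into the tray or its grey divider, and tip them gently, from low over it, into the red bin. Never touch the knobs with the gripper or arm, and leave the other things on the bench where they are. When the tray is empty, stand the scoop flat on the green mat again and let go of it.

Things in the scene. Friction and masses are not known exactly. Their poses are not given: they have to be found in the camera images.
- scoop: Hand scoop: aluminium pan 100 (x) by 108 mm (y), floor 2 mm, sides 2.5 mm thick and 34 mm high (none along the front 30 mm), back wall 36 mm high at x = +50 mm, open lip at x = -50 mm. A blue level handle bar, 18 wide (y) and 24 mm high, runs from x = 47 to 137 mm, its axis 85 mm above the underside. 160 g. Origin: centre of the pan's underside; +x from lip to handle, z up.
- scoop_grip (a point): point to grip the scoop's handle bar, on the bar's axis: 75 mm behind (+x) and 85 mm above the scoop's origin; fingers close along the scoop's y on the bar's 18 mm width
- scoop_lip (a point): middle of the scoop's lip edge, at the underside: 50 mm ahead (-x) of the scoop's origin
- tray: Black tray fixed to the bench, outside 290 (x) by 126 (y) by 45 mm high, walls and floor 5 mm, inside 280 by 116 mm. Origin: centre of its underside; z up. A grey divider 40 mm high is clamped across it, its front face 8 to 72 mm before the inner -x end (the end nearer the robot): unmeasured, feel for it; it is the wall to scoop against.
- tray_floor (a point): centre of the tray's inner floor, 5 mm above its origin; axes as the tray. The knobs start between the divider and x = +25 mm; beyond that, towards +x, the tray is empty
- red_bin: Red open bin fixed to the bench, outside 170 mm (x) by 160 mm (y) by 75 mm high, walls and floor 4 mm thick. Origin: centre of its underside; z up. Either left or right of the tray.
- red_bin_in (a point): centre of the red bin's inner floor, 4 mm above its origin
- blue_bin: Blue open bin of the same shape as the red one, not to be used; fixed to the bench, origin at the centre of its underside
- mat: Green flat mat fixed to the bench, 250 mm (x) by 180 mm (y), 3 mm thick; origin: centre of its underside; z up
- knob0: yellow plastic ball knob, sphere of diameter 28 mm with a small brass insert, about 18 g, one of five alike; origin at its centre (its axes roll with it)
- knob1: yellow plastic ball knob, sphere of diameter 28 mm with a small brass insert, about 18 g, one of five alike; origin at its centre (its axes roll with it)
- knob2: yellow plastic ball knob, sphere of diameter 28 mm with a small brass insert, about 18 g, one of five alike; origin at its centre (its axes roll with it)
- knob3: yellow plastic ball knob, sphere of diameter 28 mm with a small brass insert, about 18 g, one of five alike; origin at its centre (its axes roll with it)
- knob4: yellow plastic ball knob, sphere of diameter 28 mm with a small brass insert, about 18 g, one of five alike; origin at its centre (its axes roll with it)
- hard_drive: opened hard drive, 147 by 102 by 24 mm, loose, origin under its centre; leave alone
- tin: round steel tin, diameter 76 mm, 42 mm high, loose, origin under its centre; leave alone
- screwdriver: yellow screwdriver lying on the bench, loose; leave alone
- screwdriver_red: red screwdriver lying on the bench, loose; leave alone
- spanner: steel spanner lying on the bench, loose; leave alone

How it is judged:
By the outcome, as a careful person would: the job done as asked, in the order asked, and still so for the second after the job is handed in, with the robot touching nothing.
It also fails if it takes over 64 s, if anything falls off the work surface, if the arm or the gripper's body presses on something with over 40 N, if the wrist force passes 120 N, or if a joint passes its speed limit or range.

## Robot

A 6-joint arm with a two-finger parallel gripper is mounted at the origin on the work surface. World frame = base frame: x ahead of the robot, y to its left, z up, the work surface at z = 0. Lengths are in m, angles in rad, forces in N, time in s.
With the tool pointing down it reaches from about 0.35 to 1 m from the base axis. Payload 7.1 kg.
Tool frame: the origin (TCP) lies at the very end of the fingers, on their centre line; the grasp point (between the pads) lies 19 mm behind it; z points along the fingers, y is the direction in which the jaws open and shut (so a half turn about z gives the same grasp; the last joint's range is limited). The gripper opens to 85 mm and grips with 20 to 120 N. Pads are 22 mm wide; open, the fingers measure 114 mm over their backs; the gripper's body (76 mm by 85 mm) begins 54 mm behind the grasp point. The pads swing forward as they close: fully open they stand 13 mm farther back than shut.
Start: joints at [1.324, 0.423, 1.63, -0, 1.089, -0.019], TCP at [0.141, 0.609, 0.231] pointing down, gripper open.
Joint ranges: [-3, 3], [-0.9, 2.11], [0.09, 2.58], [-1.31, 4.45], [0.11, 2.69], [-2.54, 2.54]. Speed limits (rad/s): [2.39, 2.39, 3.01, 3.14, 3.14, 3.14].

## Interface

Orientations are given as a unit quaternion [x, y, z, w].
In Python, from plant import robot gives the robot as it stands. The module is installed in compiled form; this text tells all that it offers. Calls block until the motion is done:
- robot.move_pose(position, orientation): joint-space move of the TCP to a pose.
- robot.servo_line(position, speed=0.15, frame=None): straight line of the TCP; frame=None keeps the orientation; speed is the mean speed in m/s.
- robot.move_joints(angles): joint-space move.
- robot.set_gripper(opening, strength=None): finger opening in m; strength is the grip in N (None keeps the last); returns when the fingers have stopped.
- robot.pause(seconds).
- robot.ik(position, orientation): joint angles nearest the present ones, or None.
- robot.state(): the state.
- robot.capture(name): name is "scene" or "top"; returns the picture (480x640x3 uint8, blue, green, red); there is no depth.
- robot.get_calibration(name): a dict with "fx", "fy", "cx", "cy" (pixels), "D" ([k1, k2, p1, p2, k3] as OpenCV has them; the pictures are not rectified), "position" and "rotation" of the camera in the world. Camera axes: x right, y down, z forward; pixel columns grow to the right and rows downward; lengths in m; the calibration is good to about 2 mm. A picture is of the moment at which its call begins. get_calibration takes no time and is no camera call.
A pose or a line that the arm cannot do raises robot.MotionError and nothing moves.
- robot.finish_job(): hands the job in, once; it reports no verdict.
The state is a dict: "clock": time; "joints": joint angles; "qvel": joint speeds; "effort": joint torques, N m; "eef_pos": TCP position; "tool_rot": TCP orientation; "contact_force": force on the tool from outside, world axes, zero at the start; "moment": the same for the moment, N m; "grip_width": finger opening in m.
Only numpy, scipy, OpenCV 4.12 (cv2) and the standard library are available. Lean on these libraries where they do the work, as an engineer would, in place of code of your own. Each camera call takes 0.05 s, during which the arm holds its last target. There are 200 camera calls.

## Working session

There is one attempt and no reset: what is moved stays moved. The work goes in short steps, each a Python script; the robot and the scene stay as the last script left them, time stands still between calls to the robot, and variables do not carry over. Pictures are saved under pics/ and viewed, about 8 in all and at most 12, crops included, and the job is handed in when it is done.

```bash
mkdir -p pics; ls
python3 - <<'E'
from plant import robot
import cv2
for n in("scene","top"):
    cv2.imwrite(f"pics/{n}0.png",robot.capture(n)); print(n,robot.get_calibration(n))
print(robot.state())
E
```

```text
pics
scene {'fx': 469.1692492014446, 'fy': 469.1692492014446, 'cx': 322.67810140929004, 'cy': 247.98848258590925, 'D': array([-0.05852667,  0.        ,  0.        ,  0.        ,  0.        ]), 'position': array([ 0.92702948, -0.61935094,  0.75843239]), 'rotation': array([ 0.88885077,  0.21745245, -0.08742789, -0.39371957])}
top {'fx': 438.25659386140194, 'fy': 438.25659386140194, 'cx': 326.4588486348567, 'cy': 241.79646097239038, 'D': array([0.01337557, 0.        , 0.        , 0.        , 0.        ]), 'position': array([0.43279373, 0.02530479, 1.03225938]), 'rotation': array([ 0.70519521, -0.7026326 ,  0.06140224, -0.0723665 ])}
{'clock': 0.1, 'joints': array([ 1.32399083e+00,  4.23760166e-01,  1.63060554e+00,  6.32397439e-06,
        1.08858766e+00, -1.90268060e-02]), 'qvel': array([ 0.00089715, -0.00294993, -0.00172318,  0.00240964,  0.00045115,
       -0.00082913]), 'effort': array([-2.61777177e-04, -5.58424973e+01, -2.82442796e+01, -5.01046031e-05,
        3.00441592e-03, -1.63383811e-05]), 'eef_pos': array([0.14100478, 0.60838783, 0.23062923]), 'tool_rot': array([ 1.13644731e-01,  9.93521219e-01, -6.73982315e-04, -9.29397932e-05]), 'contact_force': array([ 0.08029566, -0.24117896, -0.41221843]), 'moment': array([ 0.02657247, -0.02456102,  0.00366987]), 'grip_width': 0.08532539217367616}
```

View pics/top0.png

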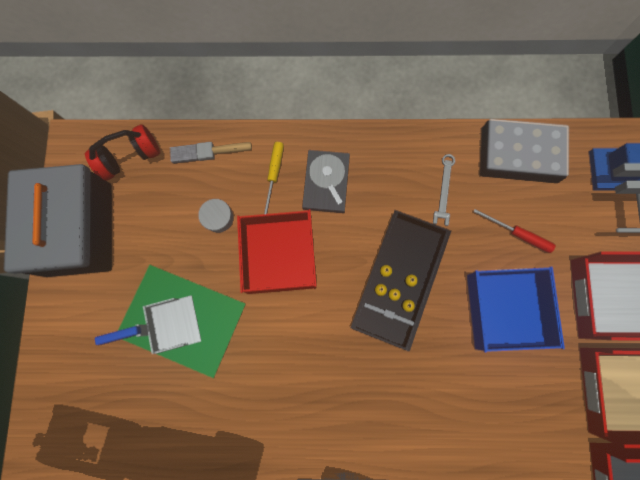

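View pics/scene0.png

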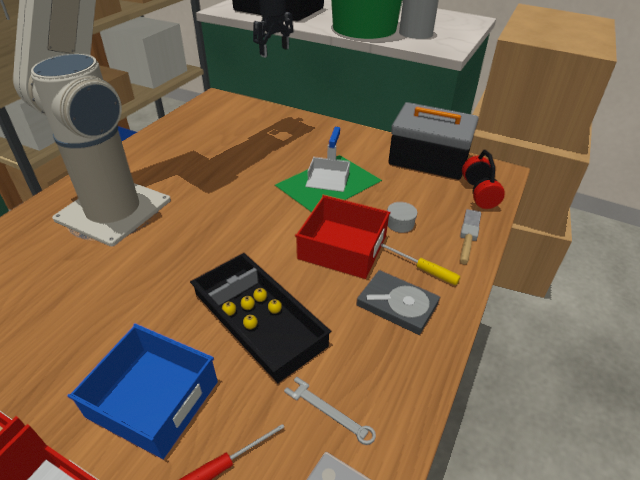

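Run:
```python
import cv2
im=cv2.imread("pics/top0.png")
def crop(x0,y0,w,h,s,n,step=10):
    c=cv2.resize(im[y0:y0+h,x0:x0+w],None,fx=s,fy=s,interpolation=cv2.INTER_CUBIC)
    c=cv2.convertScaleAbs(c,alpha=1.5,beta=25)
    for v in range(x0,x0+w,step):
        cv2.line(c,(int((v-x0+.5)*s),0),(int((v-x0+.5)*s),6),(255,255,255),1)
        if v%20==0: cv2.putText(c,str(v),(int((v-x0)*s),18),0,.4,(255,255,255),1)
    for v in range(y0,y0+h,step):
        cv2.line(c,(0,int((v-y0+.5)*s)),(6,int((v-y0+.5)*s)),(255,255,255),1)
        cv2.putText(c,str(v),(8,int((v-y0+.5)*s)+4),0,.4,(255,255,255),1)
    cv2.imwrite(n,c)
crop(340,200,120,160,3.75,"pics/tray.png")
crop(90,260,160,120,5,"pics/scoop.png")
```

```text
(no output)
```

View pics/tray.png

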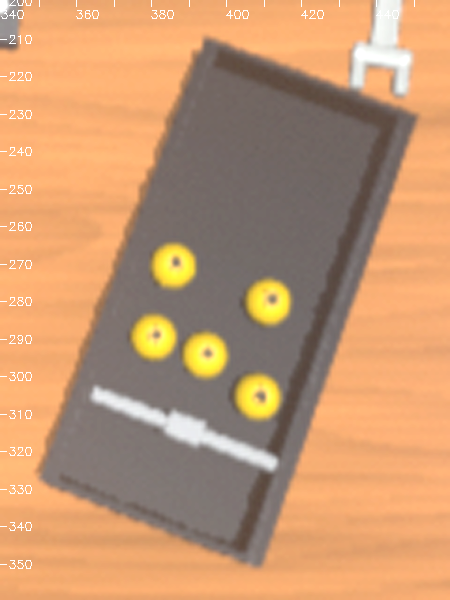

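View pics/scoop.png

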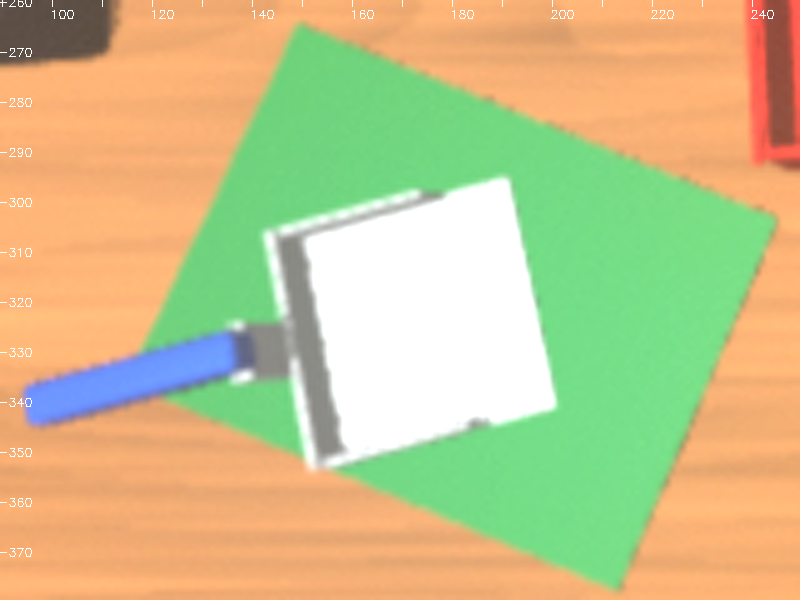

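```bash
cat > h.py <<'E'
import numpy as np, cv2, json
from scipy.spatial.transform import Rotation as R
from scipy.optimize import least_squares
from plant import robot
def proj(n,P):
    c=robot.get_calibration(n); r=R.from_quat(c["rotation"]).as_matrix().T
    K=np.array([[c["fx"],0,c["cx"]],[0,c["fy"],c["cy"]],[0,0,1]])
    return cv2.projectPoints(np.atleast_2d(P).astype(float),cv2.Rodrigues(r)[0],-r@c["position"],K,c["D"])[0][:,0]
def back(n,uv,z):
    c=robot.get_calibration(n); K=np.array([[c["fx"],0,c["cx"]],[0,c["fy"],c["cy"]],[0,0,1]])
    u=cv2.undistortPoints(np.array(uv,float).reshape(-1,1,2),K,c["D"])[:,0]
    d=R.from_quat(c["rotation"]).apply(np.c_[u,np.ones(len(u))]); p=c["position"]
    return p+d*((z-p[2])/d[:,2:])
def fit(views,x0,z=0.):
    def w(p,L): return R.from_euler('z',p[2]).apply(L)+[p[0],p[1],z]
    f=lambda p:np.concatenate([(proj(n,w(p,np.array(L,float)))-uv).ravel() for n,L,uv in views])
    s=least_squares(f,x0); return s.x,np.round(f(s.x),1)
GRIP=np.array([.075,0,.085]); TIP=.017
def tool(o,yaw,tilt=0.):
    """TCP pose for scoop origin o (underside centre); tilt>0 lifts the lip"""
    Rs=R.from_euler('z',yaw)*R.from_euler('y',tilt)
    return np.array(o)+Rs.apply(GRIP-[0,0,TIP]), (Rs*R.from_euler('x',np.pi)).as_quat()
def piv(p,loc,yaw,tilt):
    """scoop origin so that scoop-local point loc is at world p"""
    return np.array(p)-(R.from_euler('z',yaw)*R.from_euler('y',tilt)).apply(loc)
def go(o,yaw,tilt=0.,speed=.15):
    p,q=tool(o,yaw,tilt); robot.servo_line(p,speed,q)
def F(): return np.round(robot.state()["contact_force"],1)
E
python3 - <<'E'
from h import *
a,b=.145,.063
c=[[a,b,.045],[a,-b,.045],[-a,-b,.045],[-a,b,.045]]
t1=("top",c,[[394.4,209.6],[450.7,230.4],[408.8,350.7],[349.6,327.5]])
t2=("scene",[c[3],c[2],c[1],c[0]],[[243,254],[191,283],[276,378],[329,334]])
print(fit([t1],[.45,0,-.3])); print(fit([t1,t2],[.45,0,-.3]))
t,_=fit([t1,t2],[.45,0,-.3])
Ti=lambda P:R.from_euler('z',-t[2]).apply(P-[t[0],t[1],0])
print("div",Ti(back("top",[[365.4,302.7],[413.6,321.4]],.045)))
print("knobs",Ti(back("top",[[385.6,270.2],[411.2,280],[380.6,289.4],[394.2,294.2],[408.3,305.1]],.019)))
s1=("top",[[-.05,-.054,.002],[-.05,.054,.002],[.05,-.054,.036],[.05,.054,.036],[.137,-.009,.097],[.137,.009,.097]],
 [[191.5,295.1],[200.9,340.9],[142.1,305.9],[151.7,353.5],[93.9,337.5],[96.1,344.9]])
print("scoop",fit([s1],[.3,.5,1.8],.003))
m=[[.125,.09,.003],[.125,-.09,.003],[-.125,-.09,.003],[-.125,.09,.003]]
uv=[[149.5,264.5],[245.1,303.1],[213.5,377.5],[117.5,331]]
for y0 in(-.3,1.2): print("mat",fit([("top",m,uv if y0<0 else uv[1:]+uv[:1])],[.3,.45,y0],0))
im=cv2.imread("pics/top0.png"); hsv=cv2.cvtColor(im,cv2.COLOR_BGR2HSV)
mk=(((hsv[...,0]<6)|(hsv[...,0]>174))&(hsv[...,1]>150)).astype(np.uint8); mk[:, :225]=0; mk[:,330:]=0; mk[:205]=0;mk[305:]=0
h=cv2.convexHull(cv2.findNonZero(mk)); box=cv2.approxPolyDP(h,6,True)[:,0]; print(box.tolist())
r=cv2.boxPoints(cv2.minAreaRect(h)); print(r.tolist(), back("top",box,.075).round(3).tolist())
E
```

```text
(array([ 0.53947755, -0.12768649, -0.37034775]), array([ 2.3,  0.4, -2.1, -1.1, -2.6, -0.4,  2.5,  1.1]))
(array([ 0.54295349, -0.13228207, -0.37438579]), array([ 4.5, -1. ,  0. , -2.4, -0.9, -2. ,  4.4, -0.7, -1.5, -0.4,  0.5,
       -2.7, -0.4, -6.5, -0. , -0.3]))
div [[-0.08631335  0.05834865  0.045     ]
 [-0.08525061 -0.05488375  0.045     ]]
knobs [[ 0.00285718  0.04012294  0.019     ]
 [ 0.0032583  -0.02252856  0.019     ]
 [-0.04306824  0.03539458  0.019     ]
 [-0.04185455  0.00262643  0.019     ]
 [-0.05324971 -0.03568371  0.019     ]]
scoop (array([0.43667606, 0.39102587, 1.8449083 ]), array([-0.2, -0.1,  0.2, -0.2,  1. ,  0.1,  0.5,  0.1, -0.3, -0.5, -1.1,
        0.6]))
mat (array([ 0.45087131,  0.37658122, -0.37431692]), array([ 20.8, -10.7,  -5.9, -21.5, -19.3,   7.1,   5.4,  23.2]))
mat (array([ 0.4488667 ,  0.37805971, -1.96070511]), array([ 1.2, -0.2, -0.4, -0.5, -2.1,  2.7,  1.4, -2.2]))
[[315, 286], [241, 292], [237, 216], [309, 209]]
[[234.41957092285156, 214.84945678710938], [309.91595458984375, 208.92816162109375], [316.04815673828125, 287.1138610839844], [240.5517578125, 293.03515625]] [[0.518, 0.065, 0.075], [0.504, 0.227, 0.075], [0.675, 0.243, 0.075], [0.692, 0.08, 0.075]]
```

```bash
cat >> h.py <<'E'
def silfit(masks,half,ht,x0):
    """fit [x,y,yaw] of a box to silhouettes {camera:mask}"""
    B=np.array([[sx*half[0],sy*half[1],z] for sx in(1,-1) for sy in(1,-1) for z in(0,ht)])
    C={n:max(cv2.findContours(m,cv2.RETR_EXTERNAL,cv2.CHAIN_APPROX_NONE)[0],key=cv2.contourArea)[:,0].astype(float) for n,m in masks.items()}
    def f(p):
        W=R.from_euler('z',p[2]).apply(B)+[p[0],p[1],0]; o=[]
        for n,c in C.items():
            h=cv2.convexHull(proj(n,W).astype(np.float32))
            o+=[cv2.pointPolygonTest(h,(float(a),float(b)),True)-.5 for a,b in c]
        return np.array(o)
    s=least_squares(f,x0,loss='soft_l1',f_scale=.7,diff_step=1e-4,x_scale=[.01,.01,.05])
    r=f(s.x); return s.x,[np.round(np.percentile(r,k),2) for k in(10,50,90)]
def mask(im,kind,roi):
    h=cv2.cvtColor(im,cv2.COLOR_BGR2HSV).astype(int)
    m={'tray':(h[...,2]<85)&(h[...,1]<110),'red':((h[...,0]<6)|(h[...,0]>174))&(h[...,1]>150)}[kind].astype(np.uint8)
    z=np.zeros_like(m); x0,y0,x1,y1=roi; z[y0:y1,x0:x1]=m[y0:y1,x0:x1]
    return cv2.morphologyEx(cv2.morphologyEx(z,cv2.MORPH_CLOSE,np.ones((3,3))),cv2.MORPH_OPEN,np.ones((5,5)))
E
python3 - <<'E'
from h import *
a={n:cv2.imread(f"pics/{n}0.png") for n in("top","scene")}
roi={'tray':{'top':(340,200,460,360),'scene':(185,245,335,385)},'red':{'top':(225,205,325,300),'scene':(290,190,392,280)}}
for k,hf,ht,x0 in(('tray',(.145,.063),.045,[.54,-.13,-.37]),('red',(.085,.08),.075,[.597,.153,.1])):
    M={n:mask(a[n],k,roi[k][n]) for n in a}
    for q in(['top'],['scene'],['top','scene']): print(k,q,silfit({n:M[n] for n in q},hf,ht,x0))
    v=np.hstack([cv2.addWeighted(a[n],.5,cv2.cvtColor(M[n]*255,cv2.COLOR_GRAY2BGR),.5,0) for n in a]); cv2.imwrite(f"pics/m_{k}.png",v[200:390,:])
E
```

```text
tray ['top'] (array([ 0.53914401, -0.12916799, -0.36442366]), [np.float64(-2.58), np.float64(-1.2), np.float64(16.71)])
tray ['scene'] (array([ 0.54158496, -0.12764781, -0.36676271]), [np.float64(-1.19), np.float64(-0.38), np.float64(0.87)])
tray ['top', 'scene'] (array([ 0.54075327, -0.1275803 , -0.36657735]), [np.float64(-2.54), np.float64(-0.47), np.float64(8.28)])
red ['top'] (array([0.59882107, 0.153902  , 0.09243479]), [np.float64(-1.2), np.float64(0.11), np.float64(1.32)])
red ['scene'] (array([0.59889639, 0.15224392, 0.10065229]), [np.float64(-0.42), np.float64(0.15), np.float64(2.14)])
red ['top', 'scene'] (array([0.59878198, 0.15321335, 0.09592021]), [np.float64(-1.08), np.float64(0.2), np.float64(1.41)])
```

```bash
cat >> h.py <<'E'
D=np.pi/180
SC=(np.array([.4367,.3910,.003]),1.845); TR=np.array([.5405,-.128,-.366]); BN=np.array([.5988,.1532,.096])
def T(x,y,z): return R.from_euler('z',TR[2]).apply([x,y,z])+[TR[0],TR[1],0]
def B(x,y,z): return R.from_euler('z',BN[2]).apply([x,y,z])+[BN[0],BN[1],0]
def ik(n,o,yaw,t=0.):
    q=robot.ik(*tool(o,yaw,t)); print(n,None if q is None else np.round(q,2))
E
python3 - <<'E'
from h import *
ik("grip",*SC); ik("gripup",SC[0]+[0,0,.12],SC[1])
for x,z in((.083,.1),(.083,.006),(-.03,.006)): ik(f"tray{x}",T(x,0,z),TR[2])
for t in(10,20,25,30): ik(f"tilt{t}",piv(T(.02,0,.01),[.05,0,0],TR[2],t*D),TR[2],t*D); ik(f"up",piv(T(.02,0,.15),[.05,0,0],TR[2],t*D),TR[2],t*D)
for k in(0,np.pi/2,np.pi/4):
    for t in(20,0,-20,-30,-40,-50): 
        y=BN[2]+k; l=B(0,0,.04)+R.from_euler('z',y).apply([-.02,0,0]); ik(f"bin{k:.1f} {t}",piv(l,[-.05,0,0],y,t*D),y,t*D)
E
```

```text
grip [ 0.82  0.63  1.72 -0.    0.79  0.55]
gripup [ 0.82  0.47  1.66 -0.    1.01  0.55]
tray0.083 [-0.28  0.62  1.46 -0.    1.06  1.66]
tray0.083 [-0.28  0.73  1.5  -0.    0.91  1.66]
tray-0.03 [-0.26  0.6   1.77 -0.    0.77  1.67]
tilt10 [-0.27  0.68  1.62  0.02  1.01  1.65]
up [-0.27  0.5   1.56  0.02  1.25  1.66]
tilt20 [-0.28  0.78  1.47  0.03  1.24  1.64]
up [-0.28  0.61  1.42  0.03  1.46  1.65]
tilt25 [-0.28  0.83  1.4   0.04  1.35  1.64]
up [-0.28  0.67  1.35  0.03  1.56  1.65]
tilt30 [-0.29  0.89  1.32  0.04  1.46  1.64]
up [-0.29  0.73  1.28  0.04  1.65  1.64]
bin0.0 20 [0.2  0.94 1.14 0.03 1.41 1.66]
bin0.0 0 [ 0.21  0.7   1.46 -0.    0.98  1.69]
bin0.0 -20 [ 0.24  0.51  1.78 -0.1   0.52  1.79]
bin0.0 -30 [ 0.26  0.44  1.93 -0.3   0.27  2.  ]
bin0.0 -40 None
bin0.0 -50 [ 0.31  0.4   2.21  3.6   0.37 -1.87]
bin1.6 20 [ 0.56  0.74  1.56 -0.37  1.03  0.68]
bin1.6 0 [ 0.39  0.6   1.66 -0.    0.88  0.3 ]
bin1.6 -20 [ 0.18  0.54  1.72  0.45  0.9  -0.19]
bin1.6 -30 [ 0.07  0.54  1.73  0.64  0.99 -0.42]
bin1.6 -40 [-0.03  0.57  1.73  0.8   1.1  -0.6 ]
bin1.6 -50 [-0.13  0.63  1.72  0.91  1.24 -0.74]
bin0.8 20 [ 0.4   0.89  1.23 -0.16  1.33  1.15]
bin0.8 0 [ 0.32  0.68  1.5  -0.    0.96  1.01]
bin0.8 -20 [0.2  0.51 1.76 0.38 0.62 0.61]
bin0.8 -30 [0.12 0.46 1.88 0.76 0.53 0.2 ]
bin0.8 -40 [ 0.03  0.44  1.99  1.22  0.54 -0.31]
bin0.8 -50 [-0.07  0.46  2.09  1.58  0.67 -0.75]
```

Run:
```python
from h import *
o,y=SC
robot.move_pose(*tool(o+[0,0,.10],y)); robot.set_gripper(.05)
go(o,y,0,.12); print(F()); robot.set_gripper(.0,100); robot.pause(.2)
s=robot.state(); print(s["grip_width"],s["eef_pos"],F(),s["clock"])
go(o+[0,0,.13],y); print(F())
robot.move_pose(*tool(T(.082,0,.15),TR[2])); go(T(.082,0,.085),TR[2])
print(robot.state()["clock"],F(),robot.state()["grip_width"])
for n in("top","scene"): cv2.imwrite(f"pics/{n}1.png",robot.capture(n))
a=cv2.imread("pics/top1.png")[190:370,330:490];b=cv2.imread("pics/scene1.png")[170:400,170:370]
h=lambda c:cv2.resize(c,(int(c.shape[1]*520/c.shape[0]*.85),int(520*.85)),interpolation=cv2.INTER_CUBIC)
cv2.imwrite("pics/v1.png",cv2.convertScaleAbs(np.hstack([h(a),h(b)]),alpha=1.4,beta=20))
P=np.array([[-.05,-.054,0],[-.05,.054,0],[.05,.054,.036],[.05,-.054,.036]]);W=R.from_euler('z',TR[2]).apply(P)+T(.082,0,.085)
for n in("top","scene"): print(proj(n,W).round(1).tolist())
```

```text
[-0.5 -1.1  0.5]
0.016648970568502515 [0.41689256 0.46376732 0.07186175] [0.5 0.6 5.6] 3.3333
[ 0.8  0.3 -2.8]
7.425 [ 1.4  0.3 -0.8] 0.016450991623076158
[[432.8, 270.8], [385.7, 253.0], [403.5, 207.3], [451.7, 225.0]]
[[241.4, 314.1], [287.1, 285.9], [321.6, 303.1], [273.5, 335.4]]
```

View pics/v1.png

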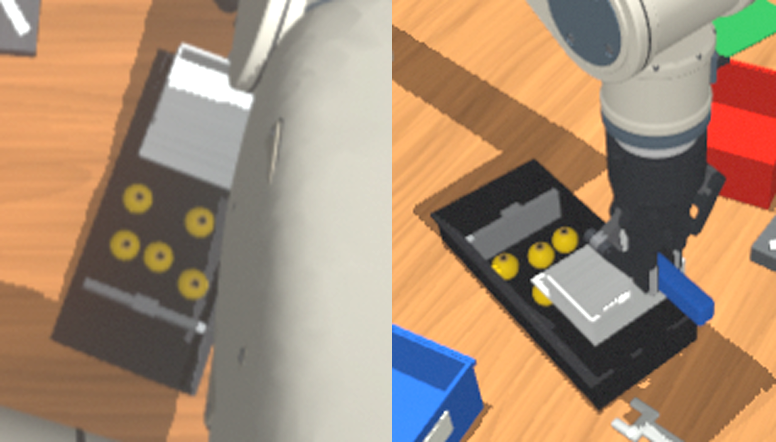

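Run:
```python
from h import *
go(T(.082,0,.052),TR[2],-.4*D); f0=robot.state()["contact_force"]; print(f0)
Ti=R.from_euler('z',-TR[2])
for z in(.046,.042,.036,.028,.020,.014,.010,.008,.0065,.0055,.0045,.0035,.0025):
    go(T(.082,0,z),TR[2],-.4*D,.05); f=Ti.apply(robot.state()["contact_force"]-f0); print(z,f.round(1))
    if np.hypot(f[0],f[1])>5 or f[2]>4: break
print(robot.state()["clock"],robot.state()["moment"])
```

```text
[-0.26527359 -0.02826929 -1.18858109]
0.046 [1.4 0.8 0.1]
0.042 [ 0.1 -0.2  0.3]
0.036 [ 0.2  0.5 -0.6]
0.028 [-0. -0.  0.]
0.02 [ 0.5 -0.3 -0.5]
0.014 [-0.7 -0.2  7. ]
9.5583 [ 0.05915386  0.16375157 -0.10822265]
```

Run:
```python
from h import *
im=robot.capture("scene"); cv2.imwrite("pics/scene2.png",im)
c=cv2.resize(im[240:390,190:350],None,fx=4,fy=4,interpolation=cv2.INTER_CUBIC);c=cv2.convertScaleAbs(c,alpha=1.5,beta=25)
P=np.array([[-.05,-.054,0],[-.05,.054,0],[.05,.054,0],[.05,-.054,0],[.05,.054,.036],[.05,-.054,.036],[-.02,-.054,.034],[.137,-.009,.097],[.137,-.009,.073],[.137,.009,.097]])
for z,t,col in((.014,-.4*D,(0,0,255)),):
    W=(R.from_euler('z',TR[2])*R.from_euler('y',t)).apply(P)+T(.082,0,z)
    for u,v in proj("scene",W): cv2.circle(c,(int((u-190+.5)*4),int((v-240+.5)*4)),3,col,-1)
cv2.imwrite("pics/v2.png",c)
```

```text
(no output)
```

View pics/v2.png

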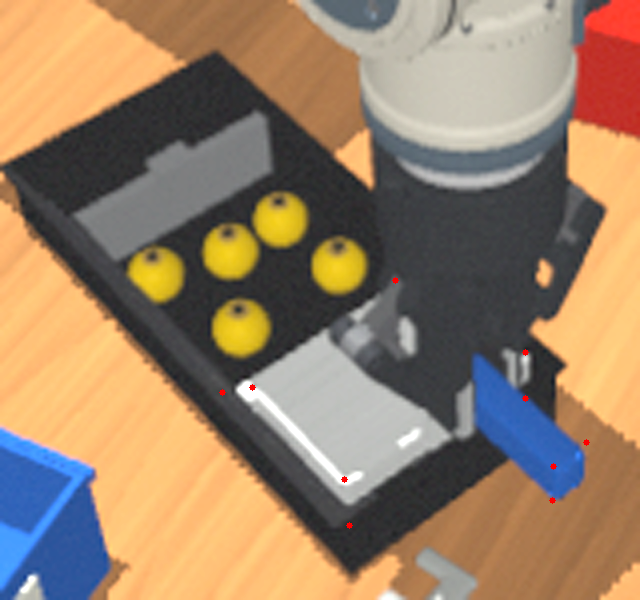

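Run:
```python
from h import *
Ti=R.from_euler('z',-TR[2])
def r():
    robot.pause(.15);s=[robot.state()];
    for _ in range(3): robot.pause(.03); s.append(robot.state())
    return Ti.apply(np.mean([a["contact_force"] for a in s],0)),Ti.apply(np.mean([a["moment"] for a in s],0)),s[-1]["eef_pos"]
for t in(-.4,):
  go(T(.082,0,.022),TR[2],t*D,.05); f0,m0,_=r(); print(f0,m0)
  for z in(.016,.014,.0125):
    go(T(.082,0,z),TR[2],t*D,.05); f,m,p=r(); print(z,(f-f0).round(2),(m-m0).round(3),p.round(4), tool(T(.082,0,z),TR[2],t*D)[0].round(4), "lever x",-(m-m0)[1]/(f-f0)[2],"y",(m-m0)[0]/(f-f0)[2])
go(T(.082,0,.016),TR[2],t*D,.05)
print(robot.state()["clock"])
```

```text
[-0.06626423 -0.16689031 -1.45806465] [ 0.01775395 -0.03519675 -0.00257564]
0.016 [-0.1   0.25  0.14] [-0.03  -0.016  0.   ] [ 0.6864 -0.1839  0.0843] [ 0.6867 -0.184   0.0845] lever x 0.1140724245034403 y -0.21206941257599138
0.014 [-1.24 -0.08 -0.83] [-0.043  0.173  0.01 ] [ 0.6864 -0.1839  0.0823] [ 0.6867 -0.184   0.0825] lever x 0.20950464027074478 y 0.051614689601322254
0.0125 [-1.96  0.67 -0.88] [-0.018  0.367 -0.036] [ 0.6864 -0.1839  0.0808] [ 0.6867 -0.184   0.081 ] lever x 0.41673313352010544 y 0.019896124520142024
11.9333
```

Run:
```python
from h import *
Ti=R.from_euler('z',-TR[2]); t=-.4*D
def r():
    robot.pause(.12); s=[]
    for _ in range(3): s.append(robot.state()); robot.pause(.02)
    return Ti.apply(np.mean([a["contact_force"] for a in s],0)),Ti.apply(np.mean([a["moment"] for a in s],0))
go(T(.077,0,.022),TR[2],t,.05); f0,m0=r()
for z in(.014,.012,.010,.0085,.007,.006,.005,.004):
    go(T(.077,0,z),TR[2],t,.05); f,m=r(); print(z,(f-f0).round(2),(m-m0).round(3))
    if np.linalg.norm(f-f0)>4: break
print(robot.state()["clock"])
```

```text
0.014 [-0.76 -0.73 -0.01] [-0.017 -0.005 -0.047]
0.012 [-0.23 -0.69 -0.07] [-0.009  0.009 -0.033]
0.01 [-0.34 -0.7   0.11] [ 0.017  0.003 -0.02 ]
0.0085 [-0.64 -0.62 -0.36] [-0.018 -0.015 -0.03 ]
0.007 [ 0.11 -0.27  0.15] [-0.01   0.012  0.003]
0.006 [-0.16 -0.97  1.22] [ 0.053  0.005 -0.026]
0.005 [ 2.25 -1.18  5.32] [-0.046  0.107 -0.005]
15.3833
```

Run:
```python
from h import *
Ti=R.from_euler('z',-TR[2]); t=-.4*D
f0=Ti.apply(robot.state()["contact_force"])
go(T(.077,0,.0057),TR[2],t,.05)
x=.077; st=[.055,.03,.01,-.004]+list(np.arange(-.009,-.05,-.004))
for x in st:
    go(T(x,0,.0057),TR[2],t,.06); s=robot.state(); f=Ti.apply(s["contact_force"])-f0
    print(round(x,3),f.round(1),Ti.apply(s["eef_pos"]-tool(T(x,0,.0057),TR[2],t)[0]).round(4))
    if f[0]>7: break
print(robot.state()["clock"])
im=robot.capture("scene"); cv2.imwrite("pics/scene3.png",im)
cv2.imwrite("pics/v3.png",cv2.convertScaleAbs(cv2.resize(im[230:390,180:350],None,fx=3.7,fy=3.7,interpolation=cv2.INTER_CUBIC),alpha=1.5,beta=25))
```

```text
0.055 [-5.9  0.8  2.3] [-0.0021  0.0001 -0.0004]
0.03 [-5.7  0.7  1.6] [-0.0017 -0.     -0.0004]
0.01 [-4.5  0.5  1.4] [-0.0015 -0.     -0.0003]
-0.004 [-3.7  1.   1.5] [-0.0008 -0.     -0.0003]
-0.009 [-0.1  0.4 -0.4] [0. 0. 0.]
-0.013 [2.3 0.8 0.2] [0.0005 0.0001 0.0002]
-0.017 [1.4 1.  0.1] [ 0.0001 -0.      0.0001]
-0.021 [ 0.2 -0.  -1.1] [-0.0005 -0.     -0.0002]
-0.025 [ 1.9 -0.4  0. ] [-0.0002 -0.     -0.0001]
-0.029 [ 0.9 -0.1 -1.3] [-0.0003 -0.     -0.0001]
-0.033 [ 1.4 -0.1 -0.6] [ 0.0004 -0.      0.0002]
-0.037 [ 8.  -0.6  2.1] [0.0036 0.     0.0015]
19.5833
```

View pics/v3.png

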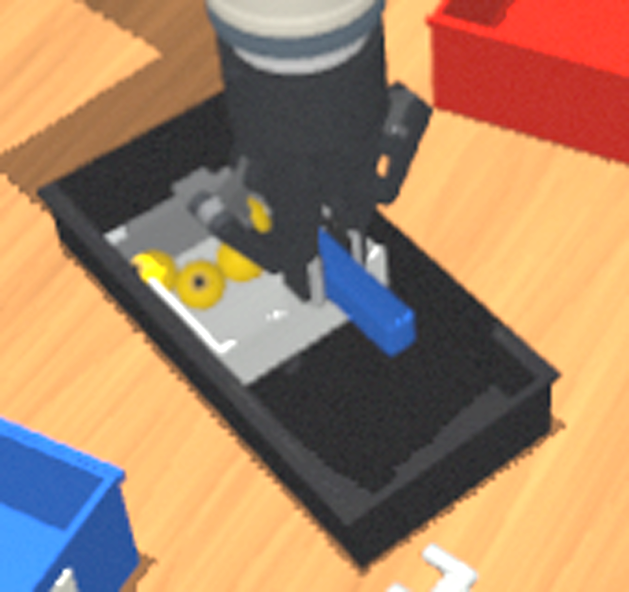

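Run:
```python
from h import *
Y=TR[2]
for t,z in((2,.007),(5,.008),(9,.010),(13,.013),(18,.018)):
    go(piv(T(.018,0,z),[.05,0,0],Y,t*D),Y,t*D,.04)
print(F(),robot.state()["clock"])
robot.pause(.3)
go(piv(T(.018,0,.10),[.05,0,0],Y,18*D),Y,18*D,.1)
print(F(),robot.state()["clock"],robot.state()["grip_width"])
im=robot.capture("scene"); cv2.imwrite("pics/scene4.png",im); a=robot.capture("top"); cv2.imwrite("pics/top4.png",a)
v=np.hstack([cv2.resize(im[190:390,170:350],(396,440)),cv2.resize(a[200:360,320:464],(396,440))])
cv2.imwrite("pics/v4.png",cv2.convertScaleAbs(v,alpha=1.5,beta=25))
```

```text
[-0.5 -0.8 -2.3] 21.0417
[ 0.1 -0.9 -3.1] 22.3083 0.016415716239267908
```

View pics/v4.png

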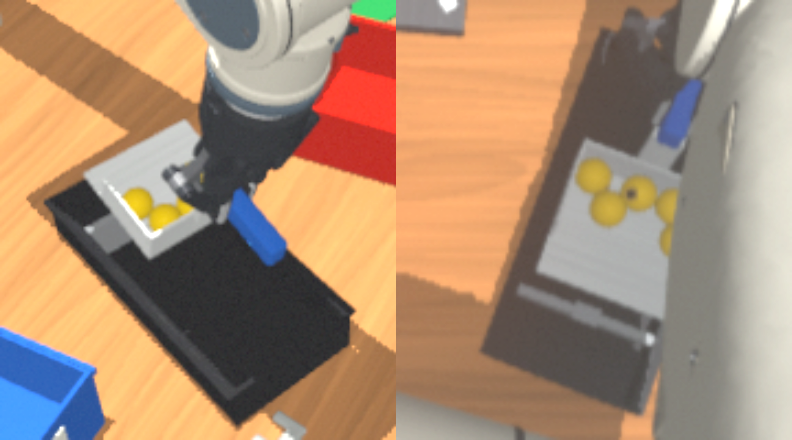

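Run:
```python
from h import *
Y=TR[2]; YB=BN[2]+np.pi/2
L=lambda t,y,z,v:go(piv(B(0,y,z),[-.05,0,0],YB,t*D),YB,t*D,v)
go(piv(T(.018,0,.14),[.05,0,0],Y,18*D),Y,18*D,.1)
L(18,-.04,.171,.13); print(robot.state()["clock"],F())
L(11,-.04,.12,.1); L(4,-.04,.075,.08); L(4,-.04,.036,.08); print(robot.state()["clock"],F())
for t,y in((0,-.04),(-4,-.037),(-8,-.033),(-14,-.027),(-20,-.02),(-28,-.015),(-36,-.012)): L(t,y,.034,.05)
robot.pause(.3); print(robot.state()["clock"],F())
im=robot.capture("scene"); cv2.imwrite("pics/scene5.png",im); a=robot.capture("top"); cv2.imwrite("pics/top5.png",a)
v=np.hstack([cv2.resize(im[130:310,230:410],(396,396)),cv2.resize(a[180:320,210:350],(396,396))])
cv2.imwrite("pics/v5.png",cv2.convertScaleAbs(v,alpha=1.4,beta=20))
```

```text
26.2083 [ 0.  -0.4 -3. ]
27.8583 [-0.2  0.4 -2.8]
30.8583 [-0.3  0.5 -1.2]
```

View pics/v5.png

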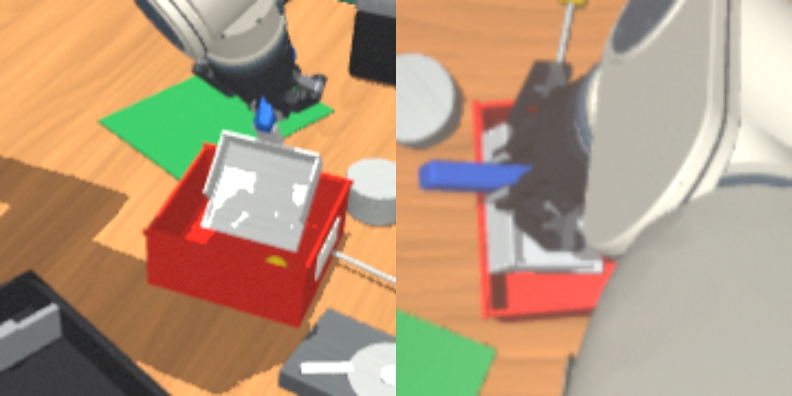

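Run:
```python
from h import *
YB=BN[2]+np.pi/2
go(piv(B(0,-.012,.17),[-.05,0,0],YB,-36*D),YB,-36*D,.15)
o=np.array([.447,.381,.003]); y=1.845
go(o+[0,0,.14],y,0,.15); go(o+[0,0,.02],y,0,.12); f0=robot.state()["contact_force"][2]
for z in(.010,.006,.004,.003,.002,.001,0,-.001,-.002):
    go(o+[0,0,z],y,0,.04); f=robot.state()["contact_force"][2]-f0; print(z,round(f,1))
    if f>3: break
robot.set_gripper(.05); robot.pause(.2); print(F())
go(o+[0,0,z+.14],y,0,.12)
robot.pause(.3); print(robot.state()["clock"],F())
robot.move_joints([1.324,.423,1.63,0,1.089,-.019])
im=robot.capture("scene"); cv2.imwrite("pics/scene6.png",im); a=robot.capture("top"); cv2.imwrite("pics/top6.png",a)
cv2.imwrite("pics/v6.png",np.vstack([cv2.resize(a[120:400,80:580],(700,392)),cv2.resize(im[110:300,180:520],(340,190)).repeat(1,0) if 0 else np.hstack([im[110:310,180:520],np.zeros((200,360,3),np.uint8)])]))
print(robot.state()["clock"])
```

```text
0.01 1.1
0.006 0.6
0.004 4.4
[ 0.4  0.4 -0.1]
38.5417 [ 0.4 -0.5  0.2]
39.875
```

View pics/v6.png

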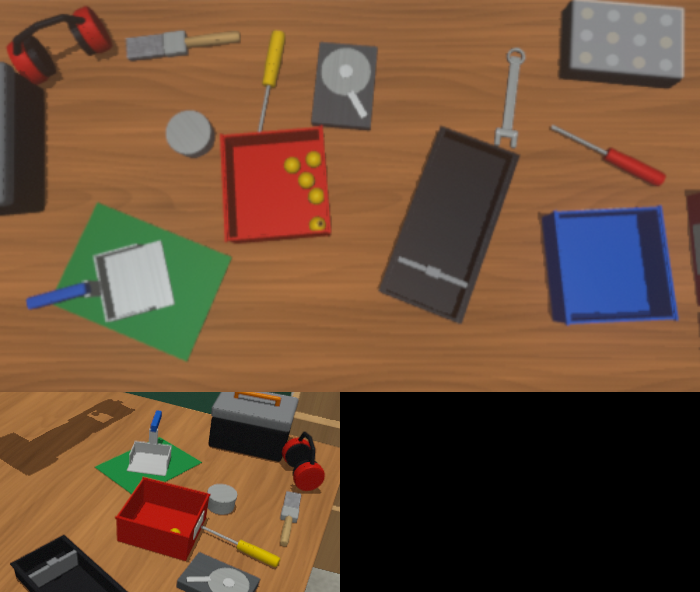

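Five knobs lie in the red bin, at about (290–318, 158–225) in the view. The tray is empty, and the scoop stands flat on the mat at about (133, 280). The other things look unmoved.

```bash
python3 -c "
from plant import robot; robot.finish_job()"
```

```text
the job is handed in; nothing more can be done
```

All five knobs are in the red bin, and the job is handed in at about 40 s on the robot's clock. I gripped the scoop by its handle and scooped in one pass against the divider. I tipped the knobs out with the lip about 30 mm above the bin floor, then set the scoop back on the mat and released it.

**Final pictures:** they show five knobs in the red bin, an empty tray, the scoop flat on the mat with the gripper clear, and the loose items apparently unmoved. I checked the loose items by eye only, not by measurement.

**Disagreements and contacts:**
- **Tray position:** on the first descent the scoop touched something at 14 mm (one reading of 7 N), probably the tray's +x end wall. That suggests my camera estimate of the tray was a few millimetres off along its length. I moved the scoop 5 mm towards the robot and it reached the floor at the expected height.
- **Divider:** I found it by touch at about 8 N, about 2–3 mm beyond where the picture put it.

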